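# Set the contactor tester's range selector and start the test

## Robot

A 6-joint arm with a two-finger parallel gripper is mounted at the origin on the work surface. World frame = base frame: x ahead of the robot, y to its left, z up, the work surface at z = 0. Lengths are in mm, angles in rad, forces in N, time in s.
With the tool pointing down it reaches from about 350 to 975 mm from the base axis. Payload 7.1 kg.
Tool frame: the origin (TCP) lies at the very end of the fingers, on their centre line; the grasp point (between the pads) lies 19 mm behind it; x points along the fingers, z is the direction in which the jaws open and shut, and the axes are right-handed (so a half turn about x gives the same grasp; the last joint's range is limited). The gripper opens to 88 mm and grips with 3 to 60 N. Pads are 20 mm wide; open, the fingers measure 115 mm over their backs; the gripper's body (75 mm by 178 mm) begins 61 mm behind the grasp point.
Start: joints at [-1.252, 0.423, 1.63, -0, 1.089, -0.019], TCP at [207.15, -589.656, 222.675] pointing down, gripper open.
Joint ranges: [-3, 3], [-0.9, 2.11], [0.09, 2.58], [-1.31, 4.45], [0.11, 2.69], [-2.54, 2.54]. Speed limits (rad/s): [2.39, 2.39, 3.01, 3.14, 3.14, 3.14].

## Interface

Orientations are given as a rotation vector (axis times angle).
In Python, from workcell import * gives the robot as it stands.
- The arm moves only by the shell command python3 -m crank 'ROWS'. ROWS is JSON, a list of rows, each a list of 3 entries, a list of its own where there are three numbers: the shift along the tool's x, y, z in cm, then the turn, a rotation vector about the tool's x, y, z in degrees, then the finger opening in cm, from 0 to 8.78. In form: [[[dx, dy, dz], [rx, ry, rz], claw], ...]. A call has 1 to 5 rows; each row shifts and turns the commanded pose from where the row before left it, along the tool's axes as they then stand; what a row does not reach is not made up. A row lasts 1/8 s, in which the tool goes at most 62.5 mm and 10.7 degrees, less where a joint would pass 70% of its speed; a pose out of reach is approached as far as the arm can. A call with a gripper value outside its range is refused whole. The fingers move at their own pace and stop on an object; the grip force is fixed at half the most. Time passes only in rows, so rows that do not move let the fingers close. It gives the time, the measured TCP pose, the force and the opening at its end, in the units of the state.
- get_obs(): the state, without advancing time (a new reading comes with each control period).
- get_image(name): name is "side" or "top"; returns a dict with "pixels" (480x640x3 uint8, red, green, blue), "mtx" (3x3 intrinsics, pixels), "view" (4x4, takes a point from world to camera coordinates). Camera axes: x right, y down, z forward; pixel columns grow to the right and rows downward; lengths in mm; the calibration is good to about 2 mm. A picture is of the moment at which its call begins. There is no depth.
- close_job(): hands the job in, once; it reports no verdict.
The state is a dict: "t": time; "qpos": joint angles; "qvel": joint speeds; "joint_torque": joint torques, N m; "ee_pos": TCP position; "orientation": TCP orientation; "ft_force": force on the tool from outside, world axes, zero at the start; "moment": the same for the moment, N m; "width": finger opening in mm.
Only numpy, scipy, OpenCV 4.12 (cv2) and the standard library are available. Lean on these libraries where they do the work, as an engineer would, in place of code of your own. Each camera call takes 0.05 s, during which the arm holds its last target.

## Task

Push the tab of the tester's round selector with a fingertip, without pinching it, until it points squarely at the disc with three dots. Then press the start button fully down and let it go, leaving the selector on three dots; do not press it while the selector points elsewhere, and leave the loose parts and tools where they are.

Things in the scene. Friction and masses are not known exactly. Their poses are not given: they have to be found in the camera images.
- tester: White-painted bench tester, a flat box 300 mm (its x) by 330 mm (its y) by 70 mm high, fixed to the table; origin under its centre, on the table. Its -x side faces the robot, turned up to 0.3 rad either way. Its flat top carries everything to be operated.
- selector (a joint): Turn of the selector, a grey disc 110 mm across with a ribbed rim, whose top is 15 mm above the tester's top (21 mm at its hub, 40 mm across), on a vertical axis. 0: the tab points straight along the tester's -x; positive is counter-clockwise seen from above; stops at -1.65 and 1.65 rad. It has no clicks or spring: a friction of about 0.14 N m (about 2 N at the tab) holds it wherever it is left. It starts within 0.2 rad of 0.
- selector_axis (a point): The selector's axis at the level of the tester's top, 70 mm above the table.
- tab_middle (a point): A point inside the selector's tab, 80 mm out from the axis and 30 mm above the tester's top. The tab is an upright black radial fin with a white line along its top edge: it runs from 40 to 100 mm from the axis, is 12 mm thick, and spans 12 to 45 mm above the tester's top. The rules call the two halves of its thickness selector_c2 (tester +y side at joint 0) and selector_c3. Nothing else on the near half of the top stands higher than 30 mm above it.
- tab_aim (a point): The point at which the tab points: on the tab's centre line, 130 mm from the axis (30 mm beyond the tab's outer end), at the level of the dotted discs' upper faces. It turns with the selector, and lies over a disc's centre when the tab points straight at it.
- one_dots (a point): Bare metal disc 52 mm across and 2 mm thick on the tester's top, engraved with one black dot. The point is the centre of its upper face, 72 mm above the table. The four dotted discs lie on a circle of 130 mm radius round the selector's axis, on the near side, 0.65 and 1.25 rad either side of the straight-to-robot line of the tester; which disc is at which of the four places changes.
- two_dots (a point): Bare metal disc 52 mm across and 2 mm thick on the tester's top, engraved with two black dots. The point is the centre of its upper face, 72 mm above the table. The four dotted discs lie on a circle of 130 mm radius round the selector's axis, on the near side, 0.65 and 1.25 rad either side of the straight-to-robot line of the tester; which disc is at which of the four places changes.
- three_dots (a point): Bare metal disc 52 mm across and 2 mm thick on the tester's top, engraved with three black dots in a diagonal row: the position wanted. The point is the centre of its upper face, 72 mm above the table. The four dotted discs lie on a circle of 130 mm radius round the selector's axis, on the near side, 0.65 and 1.25 rad either side of the straight-to-robot line of the tester; which disc is at which of the four places changes.
- four_dots (a point): Bare metal disc 52 mm across and 2 mm thick on the tester's top, engraved with four black dots in a square. The point is the centre of its upper face, 72 mm above the table. The four dotted discs lie on a circle of 130 mm radius round the selector's axis, on the near side, 0.65 and 1.25 rad either side of the straight-to-robot line of the tester; which disc is at which of the four places changes.
- start_top (a point): Centre of the top of the start button: a round grey spring push button 28 mm across in a round black housing (44 mm across, 12 mm high), its top 22 mm above the tester's top, on the tester's top at its near left or near right corner (it changes; a brass binding post 26 mm tall stands at the other). It goes straight down 6 mm; fully down takes about 5 N.
- start (a joint): Travel of the start button in m: 0 up, 0.006 fully down; it springs back up when let go.
- relay_on_tester: Loose black and grey relay block, 42 x 62 x 55 mm, standing on the tester's top behind the selector; origin under its centre. Leave alone.
- relay_a: Loose black and grey contactor block, 75 x 55 x 75 mm, on the table to the robot's right; origin under its centre. Leave alone.
- relay_b: Another such contactor block, 75 x 55 x 75 mm, on the table to the robot's right; origin under its centre. Leave alone.
- core: Loose steel block, 28 x 24 x 22 mm, on the tester's top at its far left corner; origin under its centre. Leave alone.
- oiler: White plastic bottle, 44 mm across, 110 mm tall, on the table to the left; origin under its centre. Leave alone.
- driver: Screwdriver lying on the table, near right. Leave alone.
- brush_pot: Open blue plastic cup, 70 mm across, 80 mm tall, on the table, near left; origin under its centre. Leave alone.

How it is judged:
By the outcome, as a careful person would: the job done as asked, in the order asked, and still so for the second after the job is handed in, with the robot touching nothing.
It also fails if it takes over 42 s, if anything falls off the work surface, if the arm or the gripper's body presses on something with over 40 N, if the wrist force passes 120 N, or if a joint passes its speed limit or range.

## Working session

There is one attempt and no reset: what is moved stays moved. The work goes in short steps, Python scripts to look and compute and a shell command to move; the robot and the scene stay as the last step left them, time stands still between calls to the robot, and variables do not carry over. Pictures are saved under pics/ and viewed, and the job is handed in when it is done.

```bash
ls; mkdir -p pics; python3 - <<'E'
from workcell import *
import cv2
o=get_obs();print(o)
for n in("top","side"):
    im=get_image(n);cv2.imwrite(f"pics/{n}0.png",im["pixels"][:,:,::-1]);print(n,im["mtx"],im["view"])
E
```

```text
pics
{'t': 0.0, 'qpos': array([-1.25199362e+00,  4.23851546e-01,  1.63070061e+00,  8.73671982e-07,
        1.08860990e+00, -1.89852689e-02]), 'qvel': array([-0.00100276, -0.00208291, -0.00061257,  0.00088566, -0.00040478,
        0.00177607]), 'joint_torque': array([-1.01809292e-03, -5.44624364e+01, -2.73666698e+01,  6.42669504e-02,
        2.28322099e-02, -1.19371466e-04]), 'ee_pos': array([ 206.9800278 , -589.12820796,  221.89085418]), 'orientation': array([ 0.95781616,  1.35157276, -0.95627317]), 'ft_force': array([-0.24913379, -0.26061602, -0.32188573]), 'moment': array([-0.00347216,  0.03455035,  0.03610073]), 'width': 87.6596455029041}
top [[435.94810522   0.         318.17924238]
 [  0.         435.94810522 235.62272124]
 [  0.           0.           1.        ]] [[-6.38830169e-02 -9.97947669e-01 -4.40576193e-03  9.41010101e+00]
 [-9.75020413e-01  6.33552054e-02 -2.12888028e-01  5.24946574e+02]
 [ 2.12730239e-01 -9.30422166e-03 -9.77066670e-01  1.04674781e+03]
 [ 0.00000000e+00  0.00000000e+00  0.00000000e+00  1.00000000e+00]]
side [[619.92968035   0.         314.54927824]
 [  0.         619.92968035 223.53980352]
 [  0.           0.           1.        ]] [[-7.48041819e-01 -6.63503842e-01  1.40031800e-02  3.70266355e+02]
 [-4.84692738e-01  5.31791692e-01 -6.94457015e-01  3.06108404e+02]
 [ 4.53328123e-01 -5.26270128e-01 -7.19397919e-01  1.67119606e+03]
 [ 0.00000000e+00  0.00000000e+00  0.00000000e+00  1.00000000e+00]]
```

View pics/top0.png

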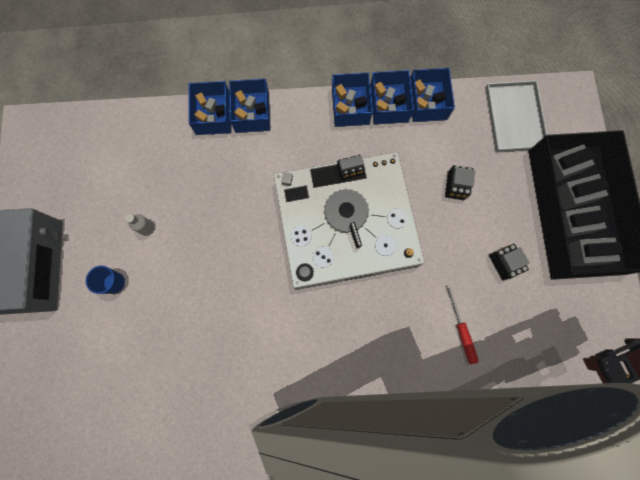

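View pics/side0.png

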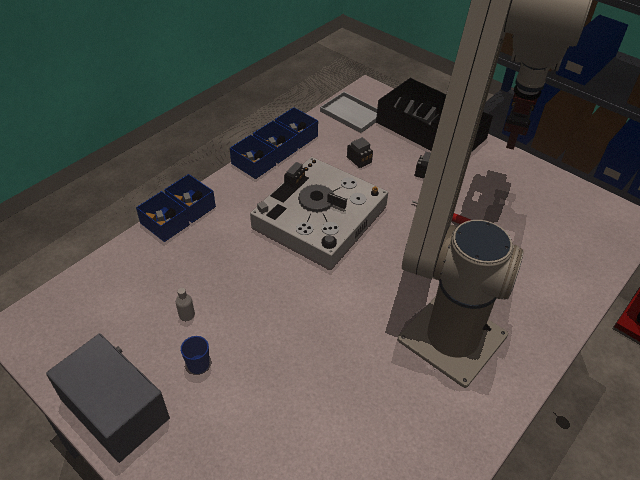

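```bash
python3 - <<'E'
import cv2
a=cv2.imread("pics/top0.png")[145:295,265:430]
cv2.imwrite("pics/t0z.png",cv2.resize(a,None,fx=4,fy=4,interpolation=cv2.INTER_CUBIC)[:600,:])
b=cv2.imread("pics/side0.png")[150:270,245:395]
cv2.imwrite("pics/s0z.png",cv2.resize(b,None,fx=5,fy=5,interpolation=cv2.INTER_CUBIC))
E
```

```text
(no output)
```

View pics/t0z.png

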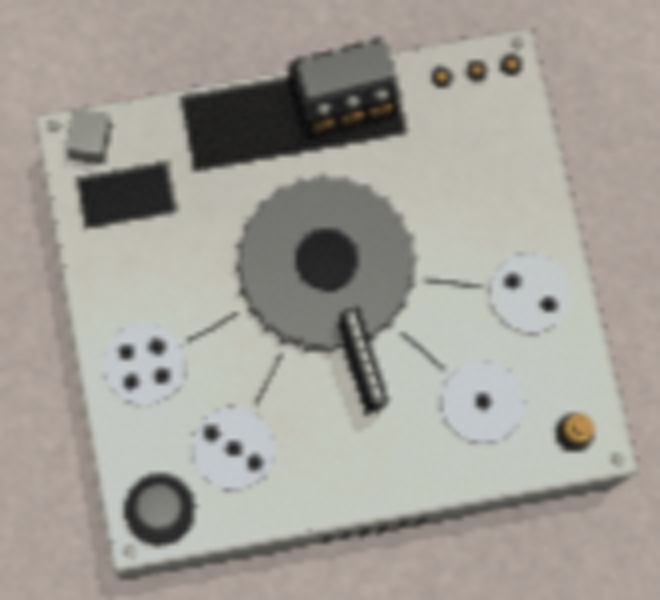

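View pics/s0z.png

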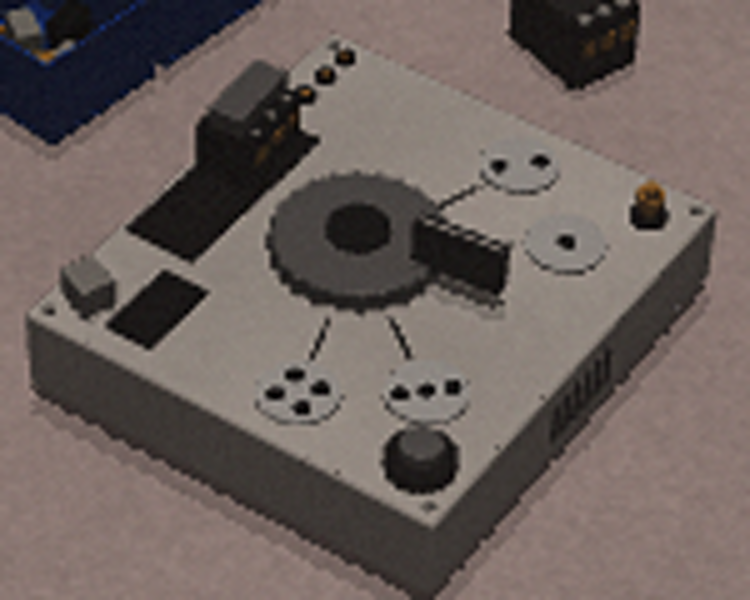

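The top view shows the three-dot disc at about (323,257), the near-left place, at joint -0.65. The start button is at about (305,272), near left, and the tab's outer end at about (358,247). Next I'll measure these.

```bash
cat > h.py <<'E'
import cv2,numpy as np
from workcell import *
def ray(im,u,v,z):
    R=im["view"][:3,:3];t=im["view"][:3,3];c=-R.T@t
    d=R.T@np.linalg.solve(im["mtx"],[u,v,1.]);return (c+d*(z-c[2])/d[2])[:2]
def proj(im,p):
    q=im["view"][:3,:3]@np.array(p)+im["view"][:3,3];q=im["mtx"]@q;return q[:2]/q[2]
E
python3 - <<'E'
from h import *
from scipy.optimize import least_squares
def discs(n,lo):
    im=get_image(n);p=im["pixels"].astype(int)
    m=((p[:,:,2]-p[:,:,0]>lo)&(p.min(2)>100)).astype(np.uint8)
    x0,x1,y0,y1=(265,430,145,295) if n=="top" else (245,395,150,270)
    k=np.zeros_like(m);k[y0:y1,x0:x1]=m[y0:y1,x0:x1]
    out=[]
    for c in cv2.findContours(k,cv2.RETR_EXTERNAL,cv2.CHAIN_APPROX_NONE)[0]:
        if len(c)>=12 and cv2.contourArea(c)>60:
            e=cv2.fitEllipse(c);out.append(ray(im,*e[0],72));print(n,np.round(e[0],1),np.round(e[1],1),cv2.contourArea(c),out[-1].round(1))
    return im,np.array(out)
for n in("top","side"):
    im,D=discs(n,2)
    if len(D)==4:
        # order by angle
        f=lambda s:np.concatenate([d-(s[:2]-130*np.array([np.cos(s[2]+a),np.sin(s[2]+a)])) for d,a in zip(D,A)])
        best=None
        import itertools
        for A in itertools.permutations([-1.25,-.65,.65,1.25]):
            r=least_squares(f,[600,0,0])
            if abs(r.x[2])<.6 and (best is None or r.cost<best[0]):best=(r.cost,r.x,A)
        print(n,best)
E
```

```text
top [322.7 256.7] [19.7 20.1] 308.5 [467.3 -32.1]
top [385.3 245. ] [19.9 20.4] 318.0 [ 486.5 -188.8]
top [300.6 235.6] [19.4 19.6] 297.0 [523.9  19.5]
top [397.  217.7] [17.8 18.6] 256.5 [ 554.3 -225.1]
top (np.float64(0.12060846989933913), array([ 5.79688589e+02, -9.77289693e+01,  1.23186224e-01]), (-0.65, 0.65, -1.25, 1.25))
```

```bash
python3 - <<'E'
from h import *
im=get_image("top");s=get_image("side")
ax=np.array([579.7,-97.7]);yaw=.123
for n,z,t0,s0 in [("three",72,(233,448),(427,391)),("start",92,(159,507),(424,440)),("tabin",115,(350,312),(423,216)),("tabout",115,(379,404),(507,247)),("hub",91,(326,260),(358,228)),("one",72,(483,401),(566,242)),("four",72,(144,364),(298,391))]:
    a=ray(im,265+(t0[0]-1.5)/4,145+(t0[1]-1.5)/4,z);b=ray(s,245+(s0[0]-2)/5,150+(s0[1]-2)/5,z)
    print(n,a.round(1),b.round(1))
    for q in(a,b):
        d=ax-q;print("   r",np.hypot(*d).round(1),"joint",(np.arctan2(d[1],d[0])-yaw).round(3))
E
```

```text
three [467.4 -32.4] [464.9 -34. ]
   r 129.9 joint -0.65
   r 131.3 joint -0.63
start [431.1  14.7] [428.8  11.8]
   r 186.3 joint -0.77
   r 186.5 joint -0.751
tabin [ 538.4 -107.5] [ 537.  -112.3]
   r 42.4 joint 0.109
   r 45.1 joint 0.207
tabout [ 481.1 -120.1] [ 481.7 -125.8]
   r 101.2 joint 0.101
   r 102.0 joint 0.156
hub [578.4 -97.5] [575.8 -96.9]
   r 1.4 joint -0.283
   r 4.0 joint -0.334
one [ 486.8 -189.1] [ 484.3 -190.4]
   r 130.3 joint 0.655
   r 133.0 joint 0.648
four [523.9  19.5] [521.7  17.8]
   r 129.8 joint -1.25
   r 129.2 joint -1.229
```

```bash
cat >> h.py <<'E'
from scipy.spatial.transform import Rotation as Ro
def delta(p,yaw):
    """to TCP p, tool pointing down, jaw axis (tool z) at world heading yaw mod pi"""
    o=get_obs();R=Ro.from_rotvec(o["orientation"]);M=R.as_matrix()
    best=None
    for k in(0,np.pi,-np.pi,):
        a=yaw+k;z=np.array([np.cos(a),np.sin(a),0]);x=np.array([0,0,-1.]);T=np.column_stack([x,np.cross(z,x),z])
        rv=(R.inv()*Ro.from_matrix(T)).as_rotvec(degrees=True)
        if best is None or np.linalg.norm(rv)<np.linalg.norm(best):best=rv
    print("t",o["t"],"ee",o["ee_pos"].round(1),"w",round(o["width"],1),"F",o["ft_force"].round(1),"\nshift cm",(M.T@(np.array(p)-o["ee_pos"])/10).round(2),"turn",best.round(1),"q",o["qpos"].round(2))
    print("tool axes y",M[:,1].round(3),"z",M[:,2].round(3))
E
python3 - <<'E'
from h import *
ph=-.527; A=np.array([578.7,-98.2])
pt=lambda f,off:A+85*np.array([-np.cos(f),-np.sin(f)])-off*np.array([-np.sin(f),np.cos(f)])
for f,off in((.225,40),(.225,20),(-.527,20)):print(f,off,pt(f,off).round(1))
p=pt(.225,45)
delta([*p,222],ph)        # tool z along radial
delta([*p,222],ph+np.pi/2)
E
```

```text
0.225 40 [ 504.8 -156.2]
0.225 20 [ 500.3 -136.7]
-0.527 20 [495.2 -72.7]
t 0.3 ee [ 207.1 -589.5  222.4] w 87.9 F [0.5 0.2 0.7] 
shift cm [  0.06  42.39 -30.53] turn [-40.5  -0.   -0. ] q [-1.25  0.42  1.63  0.    1.09 -0.02]
tool axes y [0.944 0.331 0.   ] z [ 0.331 -0.944 -0.001]
t 0.3 ee [ 207.1 -589.5  222.4] w 87.9 F [0.5 0.2 0.7] 
shift cm [  0.06  42.39 -30.53] turn [49.5 -0.   0. ] q [-1.25  0.42  1.63  0.    1.09 -0.02]
tool axes y [0.944 0.331 0.   ] z [ 0.331 -0.944 -0.001]
```

```bash
python3 -m crank '[[[0,0,0],[-10,0,0],0],[[0,0,0],[-10,0,0],0],[[0,0,0],[-10,0,0],0],[[0,0,0],[-10.5,0,0],0],[[0,0,0],[0,0,0],0]]'; python3 - <<'E'
from h import *
delta([506,-161,222],-.527)
E
```

```text
t: 0.92
ee_pos: [207.1, -589.6, 222.6]
orientation: [0.414, 1.531, -0.414]
ft_force: [-0.4, 1.0, -0.2]
width: 41.3
t 0.925 ee [ 207.1 -589.6  222.6] w 41.3 F [-0.4  1.  -0.2] 
shift cm [ 0.07 52.08  4.23] turn [-0. -0. -0.] q [-1.25  0.42  1.63  0.    1.09 -0.72]
tool axes y [0.504 0.864 0.   ] z [ 0.864 -0.504 -0.   ]
```

```bash
python3 -m crank '[[[0,5,0.4],[0,0,0],0],[[0,5,0.4],[0,0,0],0],[[0,5,0.4],[0,0,0],0],[[0,5,0.4],[0,0,0],0],[[0,5,0.4],[0,0,0],0]]'; python3 -m crank '[[[0,5,0.4],[0,0,0],0],[[0,5,0.4],[0,0,0],0],[[0,5,0.4],[0,0,0],0],[[0,5,0.4],[0,0,0],0],[[0,5,0.4],[0,0,0],0]]';  python3 - <<'E'
from h import *
delta([506,-161,94],-.527)
E
```

```text
t: 1.55
ee_pos: [350.8, -382.2, 222.9]
orientation: [0.416, 1.53, -0.416]
ft_force: [1.1, 0.6, 0.4]
width: 0.6
t: 2.17
ee_pos: [493.7, -175.9, 222.9]
orientation: [0.416, 1.53, -0.416]
ft_force: [-0.1, -1.6, 0.9]
width: 0.4
t 2.175 ee [ 493.7 -175.9  222.9] w 0.4 F [-0.1 -1.6  0.9] 
shift cm [12.89  1.91  0.3 ] turn [-0.2  0.  -0. ] q [-0.36  0.28  1.85 -0.    1.01  0.17]
tool axes y [0.506 0.862 0.   ] z [ 0.862 -0.506  0.   ]
```

```bash
python3 -m crank '[[[4.5,1,0.3],[0,0,0],0],[[4.5,0,0],[0,0,0],0],[[3,0,0],[0,0,0],0],[[0.8,0,0],[0,0,0],0],[[0,0,0],[0,0,0],0]]';  python3 - <<'E'
from h import *
delta([506,-161,94],-.527)
for n in("top","side"):
    im=get_image(n);x0,x1,y0,y1=(265,430,145,295) if n=="top" else (245,395,150,270)
    cv2.imwrite(f"pics/{n}1.png",cv2.resize(im["pixels"][y0:y1,x0:x1,::-1],None,fx=4,fy=4,interpolation=cv2.INTER_CUBIC))
E
```

```text
t: 2.8
ee_pos: [500.6, -170.3, 94.9]
orientation: [0.414, 1.531, -0.414]
ft_force: [-0.0, -0.6, 0.3]
width: 0.1
t 2.8 ee [ 500.6 -170.3   94.9] w 0.1 F [-0.  -0.6  0.3] 
shift cm [ 0.09  1.08 -0.01] turn [-0.1 -0.  -0. ] q [-0.35  0.47  1.92  0.    0.75  0.18]
tool axes y [0.504 0.864 0.   ] z [ 0.864 -0.504 -0.   ]
```

View pics/top1.png

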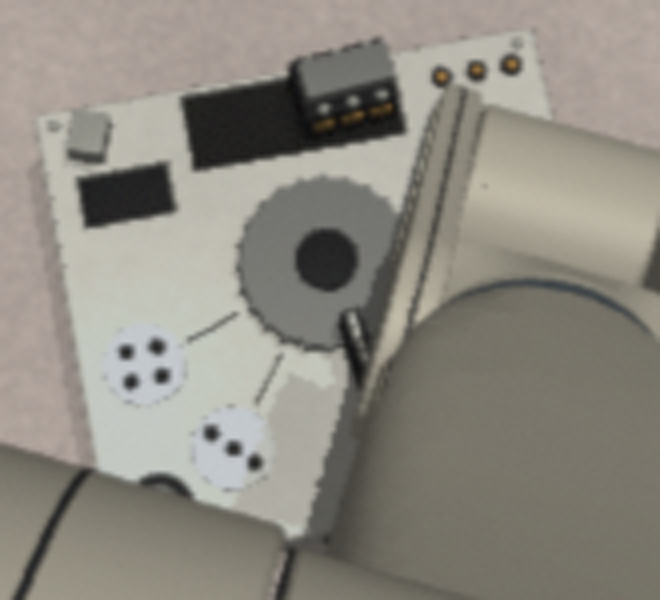

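View pics/side1.png

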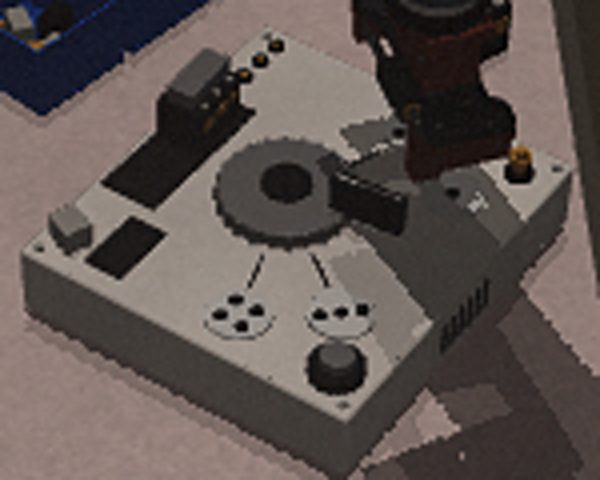

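```bash
python3 -m crank '[[[0,0.9,-0.5],[0,0,0],0],[[0,0.9,-0.5],[0,0,0],0],[[0,0.7,-0.5],[0,0,0],0],[[0,0.7,-0.5],[0,0,0],0],[[0,0.7,-0.4],[0,0,0],0]]';  python3 -m crank '[[[0,0.7,-0.5],[0,0,0],0],[[0,0.7,-0.5],[0,0,0],0],[[0,0.7,-0.4],[0,0,0],0],[[0,0.7,-0.4],[0,0,0],0],[[0,0,0],[0,0,0],0]]';  python3 - <<'E'
from h import *
delta([497.2,-69.3,94],-.527)
for n in("top","side"):
    im=get_image(n);x0,x1,y0,y1=(265,430,145,295) if n=="top" else (245,395,150,270)
    cv2.imwrite(f"pics/{n}2.png",cv2.resize(im["pixels"][y0:y1,x0:x1,::-1],None,fx=4,fy=4,interpolation=cv2.INTER_CUBIC))
E
```

```text
t: 3.52
ee_pos: [498.9, -123.9, 94.6]
orientation: [0.412, 1.532, -0.412]
ft_force: [-1.7, -1.9, -0.4]
width: 0.2
t: 4.15
ee_pos: [497.5, -90.4, 94.6]
orientation: [0.412, 1.532, -0.412]
ft_force: [-0.2, -0.3, 0.1]
width: 0.6
t 4.15 ee [497.5 -90.4  94.6] w 0.6 F [-0.2 -0.3  0.1] 
shift cm [ 0.06  1.81 -1.09] turn [ 0.1 -0.  -0. ] q [-0.2   0.45  1.97  0.    0.72  0.32]
tool axes y [0.502 0.865 0.   ] z [ 0.865 -0.502 -0.001]
```

View pics/side2.png

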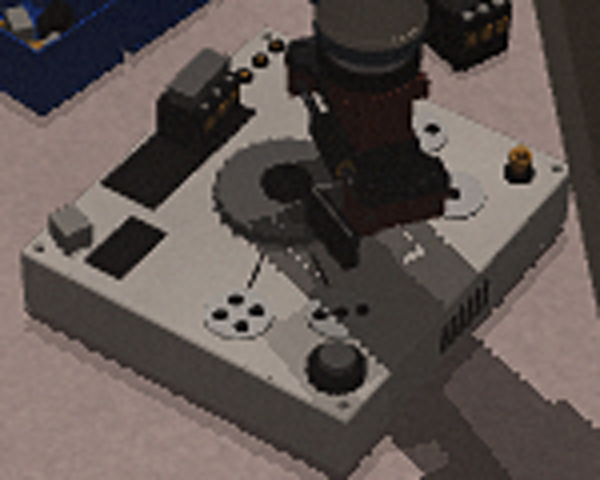

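View pics/top2.png

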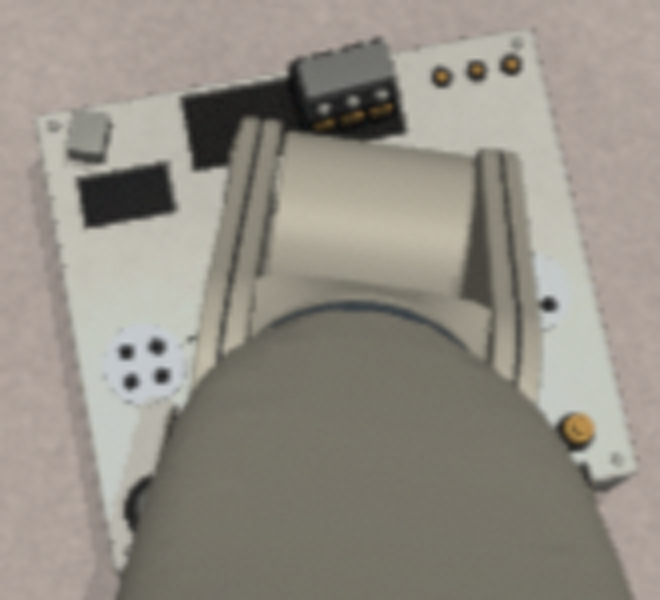

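```bash
python3 -m crank '[[[0,0.5,-0.5],[0,0,0],0],[[0,0.5,-0.4],[0,0,0],0],[[0,0.3,-0.2],[0,0,0],0],[[0,0,0],[0,0,0],0]]';  python3 - <<'E'
from h import *
delta([497.2,-69.3,94],-.527)
im=get_image("side")
cv2.imwrite(f"pics/side3.png",cv2.resize(im["pixels"][180:255,290:370,::-1],None,fx=7,fy=7,interpolation=cv2.INTER_CUBIC))
E
```

```text
t: 4.75
ee_pos: [494.6, -74.0, 94.6]
orientation: [0.412, 1.532, -0.412]
ft_force: [-0.2, -1.0, -0.1]
width: 0.7
t 4.75 ee [494.6 -74.   94.6] w 0.7 F [-0.2 -1.  -0.1] 
shift cm [ 0.06  0.54 -0.01] turn [ 0.1 -0.  -0. ] q [-0.17  0.44  1.98  0.    0.71  0.35]
tool axes y [0.502 0.865 0.   ] z [ 0.865 -0.502 -0.001]
```

View pics/side3.png

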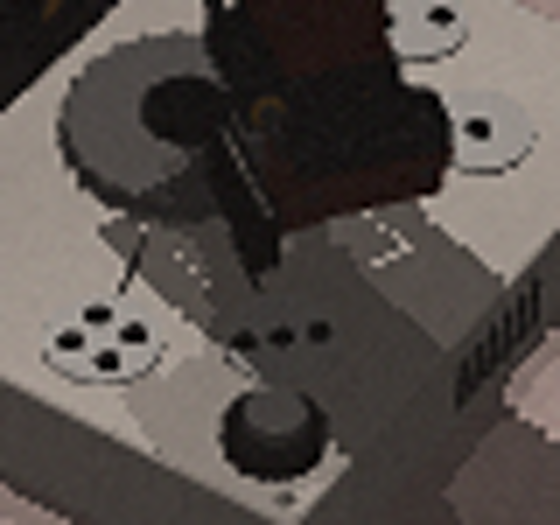

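```bash
python3 -m crank '[[[0,0.2,0],[0,0,0],0],[[0,0.2,0],[0,0,0],0],[[0,0,0],[0,0,0],0]]'; python3 -m crank '[[[0,-2,0],[0,0,0],0],[[0,-4,0],[0,0,0],0],[[0,-5,0],[0,0,0],0],[[-3,-5,0],[0,0,0],0],[[0,-5,0],[0,0,0],0]]'; python3 - <<'E'
from h import *
delta([497.2,-69.3,94],-.527)
for n in("top","side"):
    im=get_image(n);x0,x1,y0,y1=(290,380,180,280) if n=="top" else (290,370,180,255)
    k=6 if n=="top" else 7
    cv2.imwrite(f"pics/{n}4.png",cv2.resize(im["pixels"][y0:y1,x0:x1,::-1],None,fx=k,fy=k,interpolation=cv2.INTER_CUBIC))
E
```

```text
t: 5.18
ee_pos: [496.6, -70.9, 94.5]
orientation: [0.412, 1.532, -0.412]
ft_force: [-1.6, -0.4, 0.1]
width: 0.8
t: 5.8
ee_pos: [392.1, -254.8, 126.5]
orientation: [0.411, 1.527, -0.413]
ft_force: [0.2, -0.1, 0.2]
width: 0.6
t 5.8 ee [ 392.1 -254.8  126.5] w 0.6 F [ 0.2 -0.1  0.2] 
shift cm [ 3.25 21.32 -0.24] turn [0.1 0.3 0. ] q [-0.6   0.34  2.04  0.    0.75 -0.08]
tool axes y [ 0.502  0.865 -0.   ] z [ 0.865 -0.502  0.005]
```

View pics/top4.png

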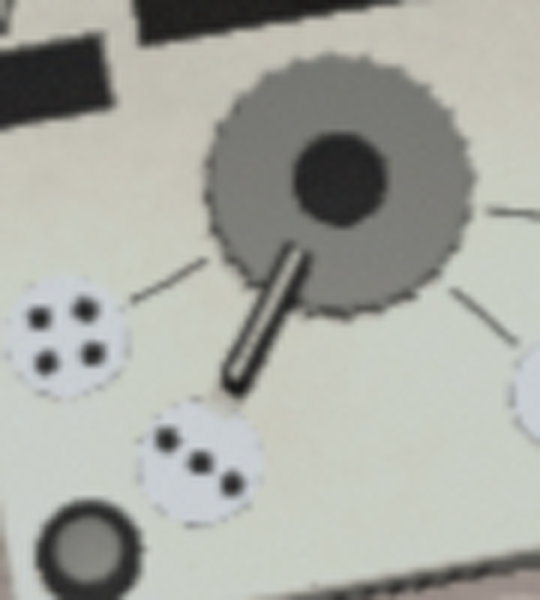

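View pics/side4.png

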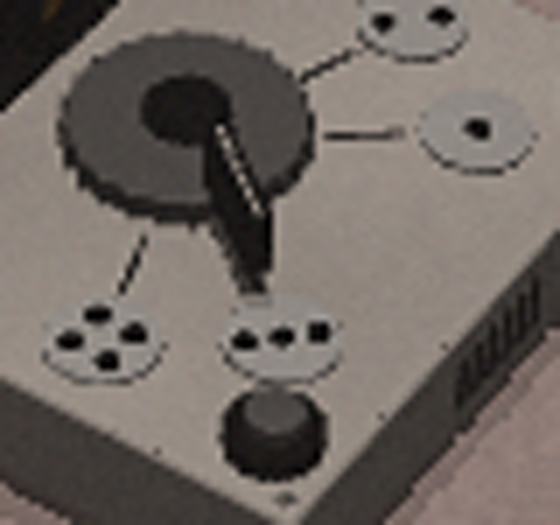

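```bash
cat > tab.py <<'E'
from h import *
from scipy.ndimage import map_coordinates
def tab(im,a,b):
    g=im["pixels"].astype(float).mean(2);a=np.array(a,float);b=np.array(b,float)
    d=(b-a)/np.linalg.norm(b-a);n=np.array([-d[1],d[0]]);s=np.arange(-1.3,1.31,.1);P=[]
    for t in np.linspace(.08,.92,22):
        c=a+t*(b-a);q=c+s[:,None]*n
        v=map_coordinates(g,[q[:,1],q[:,0]],order=1);w=np.clip(v-v.min()-.3*(v.max()-v.min()),0,None)
        # keep the peak connected to the centre
        P.append(c+n*(w*s).sum()/w.sum())
    P=np.array(P,np.float32);vx,vy,x,y=cv2.fitLine(P,cv2.DIST_HUBER,0,.01,.01).ravel()
    L=np.array([vx,vy]);c=np.array([x,y]);return c+L*((a-c)@L),c+L*((b-c)@L)
E
cat > chk.py <<'E'
from tab import *
import sys
T=get_image("top");S=get_image("side")
z=lambda u,k,o:np.array(o)+(np.array(u)-(k-1)/2)/k
ta=z((298,252),6,(290,180));tb=z((238,373),6,(290,180));sa=z((219,128),7,(290,180));sb=z((262,208),7,(290,180))
for n,im,a,b in(("top",T,ta,tb),("side",S,sa,sb)):
    for e in((a,b),tab(im,a,b)):
        p,q=ray(im,*e[0],115),ray(im,*e[1],115);d=p-q
        ax=np.array([579.7,-97.7]) if n=="top" else np.array([577.3,-99.7])
        r=ax-q
        print(n,np.round(e,2).tolist(),p.round(1),q.round(1),"line joint",(np.arctan2(d[1],d[0])-.123).round(3),"end joint",(np.arctan2(r[1],r[0])-.123).round(3),"r",np.hypot(*(ax-p)).round(1),np.hypot(*r).round(1))
E
python3 chk.py
```

```text
top [[339.25, 221.58], [329.25, 241.75]] [543.  -76.7] [495.1 -49.2] line joint -0.644 end joint -0.643 r 42.3 97.5
top [[339.05, 221.48], [328.87, 241.56]] [543.3 -76.3] [495.6 -48.4] line joint -0.652 end joint -0.654 r 42.3 97.5
side [[320.86, 197.86], [327.0, 209.29]] [541.1 -78.3] [495.3 -53.6] line joint -0.617 end joint -0.635 r 42.0 94.1
side [[320.84, 197.86], [326.22, 209.64]] [541.1 -78.3] [496.  -50.9] line joint -0.668 end joint -0.663 r 42.1 94.8
```

The tab reads -0.65 in the top view and between -0.62 and -0.67 in the side view, so it is on target. I'll go over the start button next.

```bash
python3 - <<'E'
from h import *
delta([430,13.3,130],-.527)
E
python3 -m crank '[[[-0.5,5,-2.1],[0,0,0],0],[[0,5,-2.1],[0,0,0],0],[[0,5,-2.1],[0,0,0],0],[[0,5,-2.1],[0,0,0],0],[[0,5,-2],[0,0,0],0]]'; python3 - <<'E'
from h import *
delta([430,13.3,98],-.527)
E
```

```text
t 6.0 ee [ 391.3 -253.2  124.8] w 0.5 F [-0.1  0.1 -0.6] 
shift cm [ -0.52  24.97 -10.1 ] turn [-0.1  0.  -0. ] q [-0.6   0.35  2.04  0.    0.75 -0.07]
tool axes y [0.505 0.863 0.   ] z [ 0.863 -0.505  0.001]
t: 6.62
ee_pos: [427.0, 19.1, 129.6]
orientation: [0.411, 1.531, -0.411]
ft_force: [0.0, 0.2, -0.0]
width: 0.5
t 6.625 ee [427.   19.1 129.6] w 0.5 F [ 0.   0.2 -0. ] 
shift cm [ 3.16 -0.35  0.55] turn [ 0.2  0.  -0. ] q [0.02 0.29 2.12 0.   0.73 0.54]
tool axes y [0.501 0.866 0.   ] z [ 0.866 -0.501  0.   ]
```

```bash
python3 -m crank '[[[1,-0.4,0.5],[0,0,0],0],[[2,0,0],[0,0,0],0],[[0,0,0],[0,0,0],0]]'; python3 - <<'E'
from h import *
delta([430,13.3,86],-.527)
S=get_image("side")
cv2.imwrite("pics/side5.png",cv2.resize(S["pixels"][180:255,290:370,::-1],None,fx=7,fy=7,interpolation=cv2.INTER_CUBIC))
E
```

```text
t: 7.0
ee_pos: [428.0, 10.0, 98.4]
orientation: [0.411, 1.535, -0.413]
ft_force: [0.8, 0.6, 0.4]
width: 0.3
t 7.0 ee [428.   10.   98.4] w 0.3 F [0.8 0.6 0.4] 
shift cm [1.24 0.38 0.02] turn [ 0.1 -0.2  0.1] q [-0.    0.36  2.13  0.    0.66  0.52]
tool axes y [ 0.502  0.865 -0.002] z [ 0.865 -0.502 -0.003]
```

View pics/side5.png

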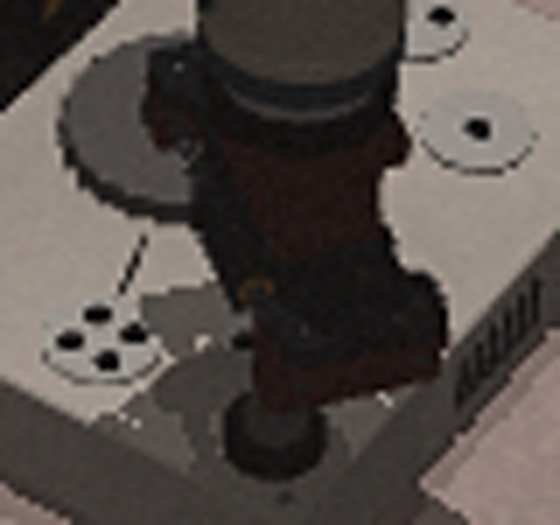

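```bash
python3 - <<'E'
from h import *
S=get_image("side");o=get_obs();p=o["ee_pos"];M=Ro.from_rotvec(o["orientation"]).as_matrix()
for q in(p,p+M@[0,10,13.5],p+M@[0,-10,13.5],p+M@[0,10,-13.5],p+M@[0,-10,-13.5],p+M@[-80,0,0],[430,13.3,92]):print(((proj(S,q)-[290,180])*7+3).round())
E
```

```text
[282. 391.]
[249. 373.]
[294. 363.]
[270. 419.]
[316. 408.]
[289. 254.]
[274. 407.]
```

The block at the bottom of the picture matches the projected near edge of the gripper body, about 80 mm above the tip. The tip itself projects onto the button at about (282,391). I'll centre it and press.

```bash
python3 -m crank '[[[0,0.3,0],[0,0,0],0],[[0.4,0,0],[0,0,0],0],[[0.4,0,0],[0,0,0],0],[[0,0,0],[0,0,0],0]]'; python3 -m crank '[[[0.3,0,0],[0,0,0],0],[[0.2,0,0],[0,0,0],0],[[0,0,0],[0,0,0],0]]';python3 - <<'E'
from h import *
delta([430,13.3,86],-.527)
E
```

```text
t: 7.6
ee_pos: [431.0, 12.4, 91.6]
orientation: [0.412, 1.531, -0.412]
ft_force: [0.3, -0.0, 2.2]
width: 0.6
t: 7.98
ee_pos: [431.0, 12.4, 86.7]
orientation: [0.412, 1.531, -0.412]
ft_force: [-0.2, -0.3, 3.9]
width: 0.5
t 7.975 ee [431.   12.4  86.7] w 0.5 F [-0.2 -0.3  3.9] 
shift cm [ 0.07  0.03 -0.13] turn [ 0.1  0.  -0. ] q [ 0.    0.38  2.13 -0.    0.62  0.53]
tool axes y [0.502 0.865 0.   ] z [ 0.865 -0.502  0.   ]
```

```bash
python3 -m crank '[[[0.1,0,0],[0,0,0],0],[[0.05,0,0],[0,0,0],0],[[0,0,0],[0,0,0],0],[[0,0,0],[0,0,0],0]]'
```

```text
t: 8.48
ee_pos: [431.1, 12.4, 86.1]
orientation: [0.412, 1.53, -0.412]
ft_force: [-3.6, -1.1, 17.9]
width: 0.1
```

The tip stopped at z = 86.1 with 18 N, so the button is on its end stop. I'll release it and retreat.

```bash
python3 -m crank '[[[-0.5,0,0],[0,0,0],0],[[-1,0,0],[0,0,0],0],[[-4,0,0],[0,0,0],0],[[-4,0,0],[0,0,0],0],[[0,-5,2],[0,0,0],0]]'; python3 -m crank '[[[0,-5,2],[0,0,0],0],[[0,-5,2],[0,0,0],0],[[0,-5,2],[0,0,0],0],[[0,-5,2],[0,0,0],0],[[0,0,0],[0,0,0],0]]'; python3 chk.py; python3 - <<'E'
from h import *
for n in("top","side"):
    im=get_image(n);cv2.imwrite(f"pics/{n}6.png",im["pixels"][:,:,::-1])
    x0,x1,y0,y1=(290,380,180,280) if n=="top" else (290,370,180,255)
    k=6 if n=="top" else 7
    cv2.imwrite(f"pics/{n}6z.png",cv2.resize(im["pixels"][y0:y1,x0:x1,::-1],None,fx=k,fy=k,interpolation=cv2.INTER_CUBIC))
print(get_obs()["ft_force"],get_obs()["qvel"].round(3))
E
```

```text
t: 9.1
ee_pos: [425.4, -39.6, 183.2]
orientation: [0.409, 1.526, -0.407]
ft_force: [1.6, -0.1, -0.2]
width: 0.4
t: 9.72
ee_pos: [391.1, -256.7, 180.4]
orientation: [0.416, 1.53, -0.416]
ft_force: [0.1, 0.3, 0.1]
width: 0.5
top [[339.25, 221.58], [329.25, 241.75]] [543.  -76.7] [495.1 -49.2] line joint -0.644 end joint -0.643 r 42.3 97.5
top [[339.05, 221.48], [328.87, 241.56]] [543.3 -76.3] [495.6 -48.4] line joint -0.653 end joint -0.654 r 42.3 97.5
side [[320.86, 197.86], [327.0, 209.29]] [541.1 -78.3] [495.3 -53.6] line joint -0.617 end joint -0.635 r 42.0 94.1
side [[320.86, 197.86], [326.23, 209.64]] [541.1 -78.3] [496. -51.] line joint -0.668 end joint -0.663 r 42.0 94.8
[0.27649489 0.73869461 0.393927  ] [ 0.013 -0.004 -0.002 -0.002 -0.002 -0.002]
```

View pics/top6.png

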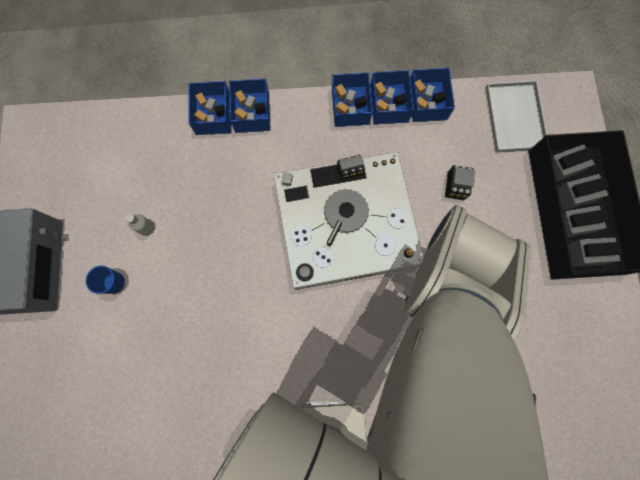

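View pics/top6z.png

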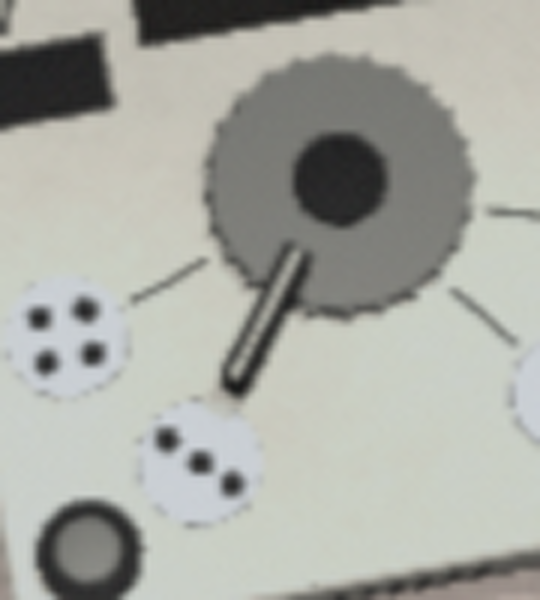

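View pics/side6z.png

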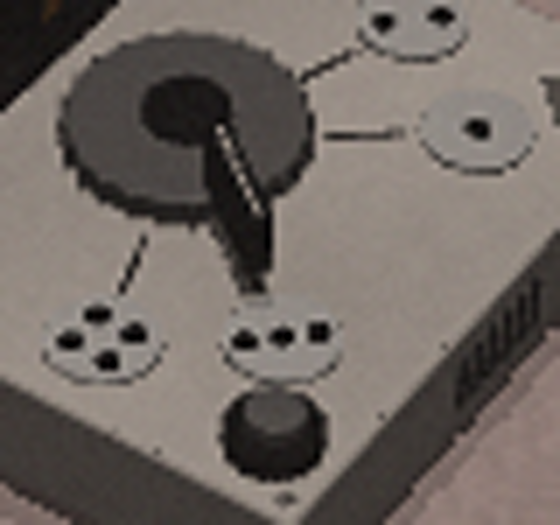

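The tab still points at three dots, the button is back up, nothing else has moved, and the arm is clear.

```bash
python3 -c "
from workcell import *
print(close_job())"
```

```text
the job is handed in; nothing more can be done
None
```

The selector is on three dots and the start button was pressed fully down and let go. I handed the job in at about 10 s of the 42 s allowed.

- **Selector:** I pushed the tab from its right side with the closed fingertips, without pinching it. The three-dot disc is at joint -0.65. After the push and again after the press, the top view put the tab between -0.64 and -0.65. The side view is coarser: its readings ranged from -0.62 to -0.67, on both sides of the target.
- **Start button:** I pressed it only after the selector was set. The fingertip stopped at 86.1 mm, which is 6 mm of travel on the nominal height, with 18 N on the wrist. That is well above the roughly 5 N needed, so I took it as the end stop. The last pictures show the button back up.
- **Everything else:** The loose parts and tools that the last pictures show look unmoved. In the top view the arm covered the near-right part of the table, including the screwdriver and one contactor block, so I could not check those; I felt no unexpected forces. The arm ended clear of everything.

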